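# Gauge the engine cover's nose and bay with radius leaves

### The arm

A 6-joint arm with a two-finger parallel gripper is mounted at the origin on the work surface. World frame = base frame: x ahead of the robot, y to its left, z up, the work surface at z = 0. Lengths are in m, angles in rad, forces in N, time in s.
With the tool pointing down it reaches from about 0.325 to 0.875 m from the base axis. Payload 4.4 kg.
Tool frame: the origin (TCP) lies at the very end of the fingers, on their centre line; the grasp point (between the pads) lies 19 mm behind it; x points along the fingers, y is the direction in which the jaws open and shut, and the axes are right-handed (so a half turn about x gives the same grasp; the last joint's range is limited). The gripper opens to 85 mm and grips with 20 to 120 N. Pads are 22 mm wide; open, the fingers measure 114 mm over their backs; the gripper's body (76 mm by 85 mm) begins 54 mm behind the grasp point. The pads swing forward as they close: fully open they stand 13 mm farther back than shut.
Start: joints at [-1.331, 0.207, 1.542, -0, 1.393, -0.15], TCP at [0.219, -0.532, 0.231] pointing down, gripper open.
Joint ranges: [-2.73, 2.73], [-0.86, 2.22], [0.23, 2.46], [-1.11, 4.25], [0.08, 2.63], [-2.82, 2.82]. Speed limits (rad/s): [2.79, 2.79, 3.14, 3.14, 3.14, 3.14].

### API

Orientations are given as [roll, pitch, yaw] about the fixed x, y, z axes, in that order (R = Rz(yaw) Ry(pitch) Rx(roll)).
In Python, from bench import manip gives the robot as it stands.
- The arm moves only by the tool move_arm, never from a script. Its argument "targets" is a list of rows, each a list of 5 numbers: the opening, from -1 (shut) to 1 (fully open), then the shift along the tool's x, y, z as a fraction of full scale, then the turn about the tool's x as a fraction of full scale. In form: [[hand, tx, ty, tz, yaw], ...]. A call has 1 to 20 rows; each row is the pose to reach, as a shift and turn from the pose commanded when the call began, along the tool's axes at that moment, turning the shorter way round; what a row does not reach only later rows make up. Full scale, the value 1, is 0.3 m for a shift and 2 pi rad for a turn. A row lasts 1/12 s, in which the tool goes at most 41.7 mm and 7.16 degrees, less where a joint would pass 70% of its speed; a pose out of reach is approached as far as the arm can. A call with a number of a shift or a turn outside -1 to 1 is refused whole. A call with a gripper value outside its range is refused whole. The fingers move at their own pace and stop on an object; "squeeze" is the grip in N (left out, the last holds). Time passes only in rows, so rows that repeat a pose let the fingers close. It gives the time, the measured TCP pose, the force and the opening at its end, in the units of the state.
- manip.observe(): the state, without advancing time (a new reading comes with each control period).
- manip.camera(name): name is "scene" or "top" or "wrist"; returns a dict with "pixels" (420x560x3 uint8, red, green, blue), "depth" (420x560 float32, m along the optical axis (not along the pixel's ray), 0 where there is no reading), "vertical_fov" (degrees; the focal length in pixels is half the picture's height over the tangent of half this angle, whatever the lens; pixels are square), "cx", "cy" (the principal point, pixels), "T" (4x4, takes a point from camera to world coordinates). Camera axes: x right, y up, looking along -z (the intrinsics and any distortion apply to the point x, -y, -z); pixel columns grow to the right and rows downward; lengths in m; the calibration is good to about 2 mm. A picture is of the moment at which its call begins.
- manip.close_job(): hands the job in, once; it reports no verdict.
Trained networks look in a picture, given as the dict that the camera call returned (one of the last four; its "shot" number tells which), for a name from the list of things; names that differ only in an ending like _2 or _b are one class to them, and where a whole thing is asked for, a point or a joint stands for the part that bears it (a point fixed in the world has none). Each returns a list of dicts, best first, with "score" (0 to 1); they miss things now and then, are a little off and sometimes report something else, mostly with a low value. They report only what shows in the picture. A call takes as long as a camera call.
- manip.cut_out(query, picture): "region" (420x560 bool, what is visible of it) and "point" ([column, row] in pixels, amid what is visible of it).
- manip.place_of(query, picture): "point" ([column, row] in pixels: a listed point, or the origin of a listed thing).
The state is a dict: "clock": time; "q": joint angles; "qd": joint speeds; "joint_torque": joint torques, N m; "tcp_pos": TCP position; "orientation": TCP orientation; "force": force on the tool from outside, world axes, zero at the start; "ft_torque": the same for the moment, N m; "finger_gap": finger opening in m.
Only numpy, scipy, OpenCV 4.12 (cv2) and the standard library are available. Lean on these libraries where they do the work, as an engineer would, in place of code of your own. Each camera call takes 0.05 s, during which the arm holds its last target.

### The job

Three radius leaves lie on the parts counter. By feel, find which of the two hollow-ended leaves (blue or red tab) fits the cover's round nose without rocking, press it squarely home there with about 5 N for a second and leave it fitted; then press the round-ended yellow leaf home likewise in the cover's hollow bay and leave it fitted too. Leave the misfit leaf lying flat on the counter well clear of the cover (at least a hand's breadth from nose and bay), never force a leaf against the cover, and do not disturb the can, bearing or cup.

Things in the scene. Friction and masses are not known exactly. Their poses are not given: they have to be found in the camera images.
- cover: Aluminium engine side cover fixed flat on the counter, 22 mm high, about 240 mm wide (along its y) and 75 mm deep (from its near edge at x = 0 to x = +75). Origin on the counter at the middle of its near edge; x points into the cover (away from the robot), z up. On its near edge are a convex round nose (at y = +65) and a concave round bay (at y = -65), both with upright walls 22 mm high.
- nose (a point): Nominal axis of the cover's nose, 11 mm above the counter; axes as the cover's. The nose, half-round (radius 24 mm) towards the cover's -x, is a pad shimmed in or out: its true axis lies up to 4 mm either way along the cover's x, which is not measured (y is true). The hollow leaf that fits can hardly be shifted sideways on it; the other rocks some 5 mm each way.
- bay (a point): Nominal axis of the cover's bay, 11 mm above the counter; axes as the cover's. The bay, a hollow arc of radius 20 mm, 66 degrees to each side of the cover's +x and open to -x, is also a pad shimmed up to 4 mm either way along the cover's x, unmeasured; a fitted round end is concentric with it.
- blue_tab (a point): Centre of the upright blue grip tab of a loose steel leaf: grip here. Tab 24 mm along the leaf's x (towards its working end), 16 mm along y, standing 12 to 65 mm above the leaf's underside; this point is 40 mm up. The leaf is a flat plate 12 mm thick, on the counter, 60 to 75 mm wide.
- blue_arc (a point): Centre of the blue leaf's hollow (concave) arc, wrapping 58 degrees to each side; 62 mm ahead (leaf x) of the tab centre, 6 mm above the underside. One of the blue and red arcs has a radius of 24.6 mm (fits: concentric with the true nose), the other 32 mm (misfit: touches at its crown only); they are not marked.
- red_tab (a point): As blue_tab, for the loose leaf with the red tab.
- red_arc (a point): As blue_arc, for the red leaf, with the other of the two radii.
- yellow_tab (a point): As blue_tab, for the loose leaf with the yellow tab; 39 mm wide.
- yellow_arc (a point): Centre of the yellow leaf's round (convex) end, radius 19.4 mm; 62 mm ahead of the tab centre, 6 mm above the underside.
- can_mid (a point): Middle of a spray can, 52 mm across and 160 mm tall, standing on the counter; a bystander.
- bearing_mid (a point): Middle of a loose steel bearing, 52 mm across and 16 mm high; a bystander.
- cup_mid (a point): Middle of a white cup, 72 mm across and 75 mm tall; a bystander.
- blue: The blue leaf, about 0.2 kg; origin on the underside below the tab centre (22 mm ahead of its back edge); x to the working end, z up.
- red: The red leaf, about 0.2 kg; origin on the underside below the tab centre (22 mm ahead of its back edge); x to the working end, z up.
- yellow: The yellow leaf, about 0.2 kg; origin on the underside below the tab centre (22 mm ahead of its back edge); x to the working end, z up.

How it is judged:
By the outcome, as a careful person would: the job done as asked, in the order asked, and still so for the second after the job is handed in, with the robot touching nothing.
It also fails if it takes over 72 s, if anything falls off the work surface, if the arm or the gripper's body presses on something with over 40 N, if the wrist force passes 120 N, or if a joint passes its speed limit or range.

## Working session

There is one attempt and no reset: what is moved stays moved. The work goes in short steps, Python scripts to look and compute and a tool call to move; the robot and the scene stay as the last step left them, time stands still between calls to the robot, and variables do not carry over. Pictures are saved under pics/ and viewed, and the job is handed in when it is done.

Besides the shell and the picture viewer there is one more tool, called after ">>>" by a JSON object that holds its "name" and its "arguments". move_arm: Moves the arm, as the interface text tells. Its arguments: {"type":"object","properties":{"targets":{"type":"array"},"squeeze":{"type":"number"}},"required":["targets"]}

```bash
mkdir -p pics; ls; cat > h.py <<'E'
import numpy as np, cv2
from bench import manip
def ray(pic,pt):
    h=pic["pixels"].shape[0]; f=h/2/np.tan(np.radians(pic["vertical_fov"])/2)
    return np.array([(pt[0]-pic["cx"])/f,-(pt[1]-pic["cy"])/f,-1.0])
def at_z(pic,pt,z):
    T=np.array(pic["T"]); d=T[:3,:3]@ray(pic,pt); o=T[:3,3]
    return o+d*(z-o[2])/d[2]
def at_depth(pic,pt):
    T=np.array(pic["T"]); c,r=int(round(pt[0])),int(round(pt[1]))
    return T[:3,:3]@(ray(pic,pt)*pic["depth"][r,c])+T[:3,3]
def proj(pic,P):
    T=np.array(pic["T"]); h=pic["pixels"].shape[0]; f=h/2/np.tan(np.radians(pic["vertical_fov"])/2)
    p=T[:3,:3].T@(np.array(P)-T[:3,3]); return np.array([pic["cx"]+f*p[0]/-p[2],pic["cy"]-f*p[1]/-p[2]])
def save(pic,n): cv2.imwrite("pics/"+n+".png",pic["pixels"][:,:,::-1])
E
python3 - <<'E'
from h import *
np.set_printoptions(precision=4,suppress=True)
s=manip.observe(); print(s)
for n in ("scene","top"):
    p=manip.camera(n); save(p,n+"0"); print(n,{k:v for k,v in p.items() if k not in("pixels","depth")})
    for q,z in (("cover",0),("nose",.011),("bay",.011),("blue_tab",.04),("blue_arc",.006),("red_tab",.04),("red_arc",.006),("yellow_tab",.04),("yellow_arc",.006),("can_mid",.08),("bearing_mid",.008),("cup_mid",.0375)):
        for r in manip.place_of(q,p)[:2]:
            print(q,round(r["score"],2),np.round(r["point"],1),at_z(p,r["point"],z))
print(manip.observe()["clock"])
E
```

```text
pics
{'clock': 0.0, 'q': array([-1.3305,  0.2075,  1.543 ,  0.    ,  1.3935, -0.1505]), 'qd': array([ 0.0021, -0.0009,  0.0017,  0.0013, -0.0012, -0.    ]), 'joint_torque': array([ -0.0008, -38.3035, -29.1595,  -0.0003,   0.0106,  -0.    ]), 'tcp_pos': array([ 0.2188, -0.5309,  0.2301]), 'orientation': array([-1.726 ,  1.5685,  1.8064]), 'force': array([-0.2335,  0.2249,  0.2142]), 'ft_torque': array([-0.0404, -0.004 , -0.022 ]), 'finger_gap': 0.08531820120178422}
scene {'vertical_fov': 44.54950127555131, 'cx': 269.6795431448417, 'cy': 209.24120455569502, 'T': array([[ 0.8742, -0.3265,  0.3593,  1.0764],
       [ 0.4852,  0.563 , -0.669 , -0.9591],
       [ 0.0161,  0.7592,  0.6507,  0.9943],
       [ 0.    ,  0.    ,  0.    ,  1.    ]]), 'shot': 1}
cover 0.79 [306. 232.] [0.6647 0.0281 0.    ]
cover 0.44 [205.1 236.5] [ 0.4278 -0.13   -0.    ]
nose 0.95 [318.9 220. ] [0.6794 0.0814 0.011 ]
nose 0.28 [207.6 249.8] [ 0.4702 -0.1786  0.011 ]
bay 0.83 [290.9 245.1] [ 0.6564 -0.0505  0.011 ]
bay 0.15 [241.7 209. ] [0.4616 0.0115 0.011 ]
blue_tab 0.66 [236.9 198.4] [0.4427 0.0166 0.04  ]

[... 1029 characters left out ...]
.0249 0.04  ]
blue_tab 0.5 [194.8 232.5] [0.5208 0.1834 0.04  ]
blue_arc 0.78 [268.8 235.8] [0.5123 0.012  0.006 ]
blue_arc 0.72 [288.9 176.6] [ 0.6557 -0.0406  0.006 ]
red_tab 0.97 [197.3 254.7] [0.4687 0.1777 0.04  ]
red_tab 0.21 [195.9 234.7] [0.5155 0.1808 0.04  ]
red_arc 0.82 [196.1 231.9] [0.5271 0.186  0.006 ]
yellow_tab 0.94 [351.3 256.2] [ 0.4546 -0.1773  0.04  ]
yellow_tab 0.55 [239.3 171.2] [0.6645 0.0771 0.04  ]
yellow_arc 0.65 [264.5 174.4] [0.6632 0.0186 0.006 ]
yellow_arc 0.55 [355.7 233.1] [ 0.5124 -0.1947  0.006 ]
can_mid 0.66 [103.2 206.2] [0.5822 0.3869 0.08  ]
bearing_mid 0.68 [407.1 175.5] [ 0.6483 -0.3256  0.008 ]
cup_mid 0.79 [446.6 233.9] [ 0.4998 -0.3995  0.0375]
1.3
```

View pics/scene0.png

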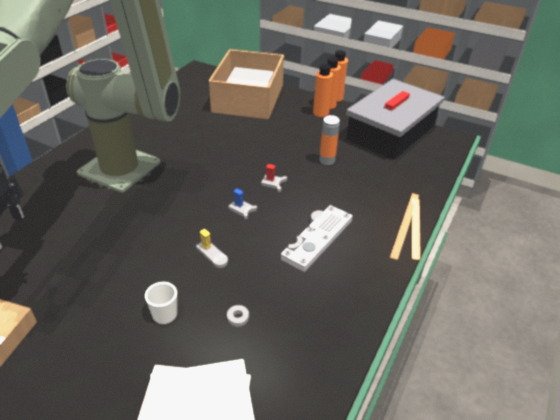

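View pics/top0.png

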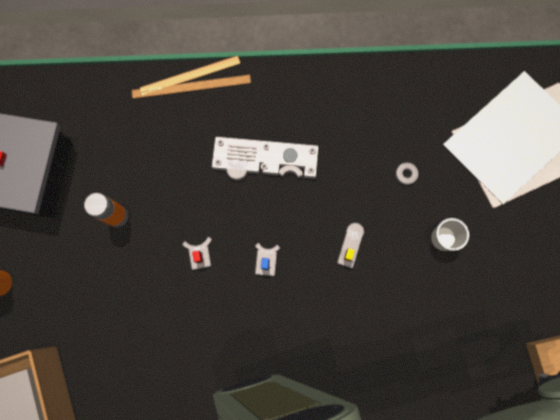

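```bash
cat >> h.py <<'E'
from scipy.spatial.transform import Rotation as Rn
np.set_printoptions(precision=4,suppress=True)
def Rt(o): return Rn.from_euler("xyz",o).as_matrix()
def yawof(R): # world direction of tool y
    return np.arctan2(R[1,1],R[0,1])
def row(frm,fy,to,ty):
    """frm,to: world TCP pos; fy,ty: world heading angle of tool y (tool down: x=(0,0,-1), z = x cross y)"""
    y=np.array([np.cos(fy),np.sin(fy),0]);x=np.array([0,0,-1.]);z=np.cross(x,y)
    d=np.array(to)-np.array(frm)
    dy=(ty-fy+np.pi)%(2*np.pi)-np.pi
    return np.round([d@x/.3,d@y/.3,d@z/.3,-dy/(2*np.pi)],4)
E
python3 - <<'E'
from h import *
p=manip.camera("wrist"); save(p,"w0"); s=manip.observe(); R=Rt(s["orientation"]); print(R,yawof(R)); print(s["tcp_pos"],p["vertical_fov"],p["cx"],p["cy"]);T=np.array(p["T"])
Ttool=np.eye(4);Ttool[:3,:3]=R;Ttool[:3,3]=s["tcp_pos"]; print(np.linalg.inv(Ttool)@T)
E
```

```text
[[-0.      0.3809 -0.9246]
 [ 0.     -0.9246 -0.3809]
 [-1.     -0.     -0.    ]] -1.1799854101749132
[ 0.219  -0.5317  0.2313] 63.82078292160213 281.8994334997784 210.5768670529005
[[-0.0002  0.2918 -0.9565 -0.142 ]
 [ 1.     -0.0004 -0.0003  0.0004]
 [-0.0005 -0.9565 -0.2918 -0.074 ]
 [ 0.      0.      0.      1.    ]]
```

View pics/w0.png

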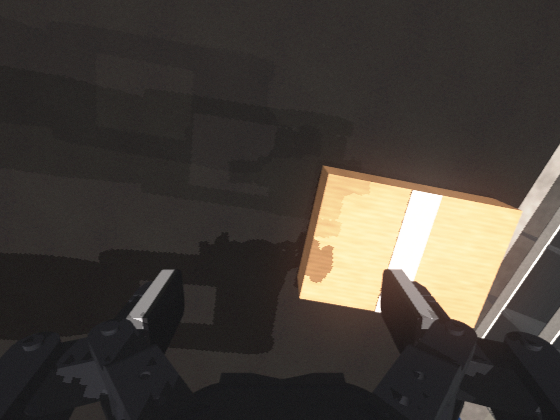

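```bash
python3 - <<'E'
from h import *
s=manip.observe()
print(row([.219,-.532,.231],-1.18,[.60,.02,.23],-1.571), np.linalg.norm([.38,.55])/.0417)
E
```

```text
[ 0.0033 -1.2175 -1.8752  0.0622] 16.031314065571483
```

>>> {"name": "move_arm", "arguments": {"targets": [[1,0,-0.609,-0.938,0.0622],[1,0,-0.609,-0.938,0.0622],[1,0,-0.609,-0.938,0.0622],[1,0,-0.609,-0.938,0.0622],[1,0,-0.609,-0.938,0.0622],[1,0,-0.609,-0.938,0.0622],[1,0,-0.609,-0.938,0.0622],[1,0,-0.609,-0.938,0.0622]]}}

```text
clock: 2.02
tcp_pos: [0.4076, -0.2579, 0.2316]
orientation: [2.483, 1.57, -0.659]
force: [0.6, -0.7, 0.0]
finger_gap: 0.0854
```

```bash
python3 - <<'E'
from h import *
s=manip.observe(); y=yawof(Rt(s["orientation"])); print(s["tcp_pos"],y)
print(row(s["tcp_pos"],-1.571,[.60,.02,.23],-1.571))
E
```

```text
[ 0.4076 -0.2579  0.2316] -1.5712050616964723
[ 0.0054 -0.9266 -0.6413 -0.    ]
```

>>> {"name": "move_arm", "arguments": {"targets": [[1,0,-0.92,-0.635,0],[1,0,-0.92,-0.635,0],[1,0,-0.92,-0.635,0],[1,0,-0.92,-0.635,0],[1,0,-0.92,-0.635,0],[1,0,-0.92,-0.635,0],[1,0,-0.92,-0.635,0],[1,0,-0.92,-0.635,0],[1,0,-0.92,-0.635,0]]}}

```text
clock: 2.77
tcp_pos: [0.6001, 0.0225, 0.2312]
orientation: [-2.232, 1.567, 0.916]
force: [-0.1, -0.9, 0.3]
finger_gap: 0.0852
```

```bash
python3 - <<'E'
from h import *
p=manip.camera("wrist"); np.savez("w1.npz",**{k:np.array(v) for k,v in p.items()}); 
cv2.imwrite("pics/w1.png",cv2.resize(p["pixels"],(784,588),interpolation=cv2.INTER_CUBIC)[:,:,::-1]); s=manip.observe(); print(s["clock"],s["tcp_pos"],yawof(Rt(s["orientation"])),s["force"])
for q,z in (("cover",0),("nose",.011),("bay",.011),("blue_tab",.04),("blue_arc",.006),("red_tab",.04),("red_arc",.006),("yellow_tab",.04),("yellow_arc",.006)):
    for r in manip.place_of(q,p)[:1]:
        print(q,round(r["score"],2),np.round(r["point"],1),at_z(p,r["point"],z))
E
```

```text
2.8167 [0.5987 0.0199 0.2309] -1.5652932055709268 [-0.3774 -0.2654 -0.8991]
cover 0.8 [283.9 114.5] [0.6679 0.021  0.    ]
nose 0.71 [222.3 104. ] [0.678  0.0842 0.011 ]
bay 0.94 [345.6 131.7] [ 0.6512 -0.0438  0.011 ]
blue_tab 0.95 [281.8 319.7] [0.4427 0.0215 0.04  ]
red_arc 0.34 [282.2 115.2] [0.6673 0.0228 0.006 ]
yellow_tab 0.75 [453.3 308.2] [ 0.4595 -0.1721  0.04  ]
yellow_arc 0.56 [463.3 246.6] [ 0.5204 -0.1909  0.006 ]
```

View pics/w1.png

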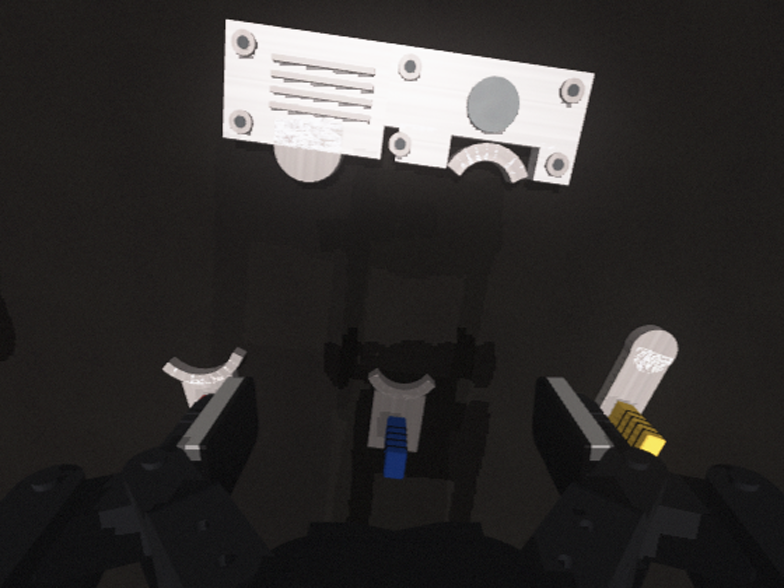

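```bash
python3 - <<'E'
from h import *
p=dict(np.load("w1.npz")); im=p["pixels"]
c=cv2.resize(im[80:150,140:430],None,fx=2.7,fy=2.7,interpolation=cv2.INTER_CUBIC); cv2.imwrite("pics/w1c.png",c[:,:,::-1])
c=cv2.resize(im[220:350,100:500],None,fx=2,fy=2,interpolation=cv2.INTER_CUBIC); cv2.imwrite("pics/w1l.png",np.clip(c[:,:,::-1].astype(float)*1.5,0,255).astype(np.uint8))
g=im.max(2)
# near-edge fit: for columns, lowest bright(>200) in plate
L=at_z(p,[159.3,98.6],.022);Rr=at_z(p,[406.4,132.1],.022); print(L,Rr,np.linalg.norm(L-Rr),np.degrees(np.arctan2(*(L-Rr)[1::-1])))
TL=at_z(p,[226*.7143,20*.7143],.022);TR=at_z(p,[594*.7143,73*.7143],.022);print(TL,TR,np.linalg.norm(TL-L),np.linalg.norm(TR-Rr),np.linalg.norm(TL-TR),np.degrees(np.arctan2(*(TL-TR)[1::-1])))
# depth checks
for q in ([300,60],[222,118],[283,290]): print(at_depth(p,q))
E
```

```text
[0.6826 0.1445 0.022 ] [ 0.652  -0.1035  0.022 ] 0.24993624392116473 82.9673787905437
[0.7568 0.1353 0.022 ] [ 0.7263 -0.1121  0.022 ] 0.07479659566016948 0.07484095784651315 0.24923223110769668 82.97705547074038
[0.7186 0.0061 0.0227]
[0.6645 0.0833 0.0217]
[0.4649 0.0203 0.0122]
```

View pics/w1c.png

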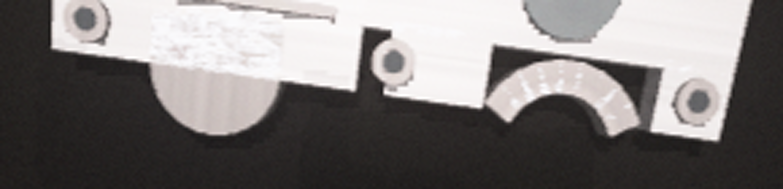

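View pics/w1l.png

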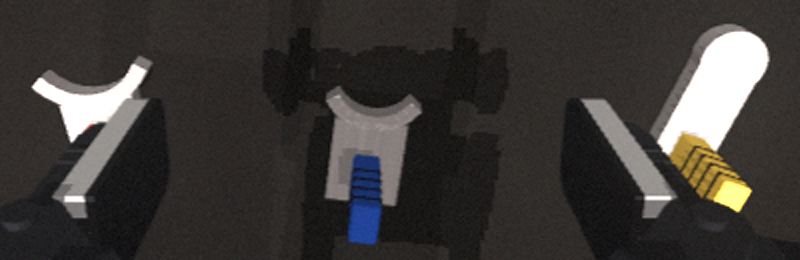

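```bash
cat >> h.py <<'E'
from scipy.optimize import least_squares
def circ(P,r=None):
    P=np.asarray(P)[:,:2]; m=P.mean(0)
    if r: f=least_squares(lambda v:np.hypot(*(P-v[:2]).T)-r,[m[0],m[1]],loss="soft_l1",f_scale=.0007)
    else: f=least_squares(lambda v:np.hypot(*(P-v[:2]).T)-v[2],[m[0],m[1],.02],loss="soft_l1",f_scale=.0007)
    return f.x, np.sqrt(np.mean(f.fun**2)),f.x
def arcpts(p,c0,r,angs,z,outward_dark,rng=.008,thr=None):
    """search along radial lines for the strongest step; outward_dark True: bright inside"""
    g=cv2.GaussianBlur(p["pixels"].max(2).astype(np.float32),(0,0),.6); out=[]
    for a in angs:
        rr=np.arange(r-rng,r+rng,.0002); q=np.array([proj(p,[c0[0]+k*np.cos(a),c0[1]+k*np.sin(a),z]) for k in rr]).astype(np.float32)
        v=cv2.remap(g,q[:,0].reshape(1,-1),q[:,1].reshape(1,-1),cv2.INTER_LINEAR)[0]
        d=np.gradient(cv2.GaussianBlur(v.reshape(1,-1),(0,0),2)[0]); d=-d if outward_dark else d
        i=d.argmax()
        if d[i]>1: out.append([c0[0]+rr[i]*np.cos(a),c0[1]+rr[i]*np.sin(a)])
    return np.array(out)
E
cat > fit1.py <<'E'
from h import *
p=dict(np.load("w1.npz"))
th=np.radians(-7.03); o=np.array([.6673,.0205]); ux=np.array([np.cos(th),np.sin(th)]);uy=np.array([-ux[1],ux[0]])
n0=at_z(p,[222.3,104],.022)[:2]; b0=at_z(p,[345.6,131.7],.022)[:2]
for nm,c,r,s,od in(("nose",o+65e-3*uy,.024,np.linspace(-65,65,40)+180,True),("bay",o-65e-3*uy,.020,np.linspace(-55,55,40),False)):
    for k in range(3):
        P=arcpts(p,c,r,np.radians(s)+th,.022,od,.012 if k==0 else .006); f,e,_=circ(P,r); c=f[:2]
    f2,e2,_=circ(P)
    for F,E in((f,e),(f2,e2)):
        d=F[:2]-o; print(nm,F,E,len(P),"cover coords",d@ux,d@uy)
E
python3 fit1.py
```

```text
nose [0.6363 0.0904] 0.006899174336559766 40 cover coords -0.03930495077578735 0.06556714585070957
nose [0.6772 0.0854 0.0242] 0.0001093190892007473 40 cover coords 0.0019170004543554242 0.0655975951853735
bay [ 0.7023 -0.0439] 0.00038555657941628075 22 cover coords 0.042575328031391364 -0.05967554786002125
bay [ 0.7036 -0.0441  0.0192] 0.00030839687909260877 22 cover coords 0.04393889698366941 -0.05966648430009355
```

```bash
sed -i 's/o-65e-3\*uy,/o-65e-3*uy-.008*ux,/; s/f,e,_=circ(P,r); c=f\[:2\]/f,e,_=circ(P); c=f[:2]/' fit1.py; sed -i 's/f2,e2,_=circ(P)/f2,e2,_=circ(P,r)/' fit1.py; sed -i 's/\[m\[0\],m\[1\]\],loss/list(circ(P)[0][:2]),loss/' h.py
python3 fit1.py; python3 - <<'E'
from h import *
p=dict(np.load("w1.npz")); th=np.radians(-7.03);o=np.array([.6673,.0205])
w=at_z(p,[140+562/2.7,80+95/2.7],.022)[:2]-o; print(w@[np.cos(th),np.sin(th)],w@[-np.sin(th),np.cos(th)])
E
```

```text
nose [0.6773 0.0854 0.0242] 0.00011804539711716809 40 cover coords 0.001985171110353078 0.06560152334342123
nose [0.677  0.0854] 0.00012929567637634496 40 cover coords 0.001705995272795438 0.06560142154007113
bay [ 0.6491 -0.0418  0.0198] 0.00011349668463118766 40 cover coords -0.010403842371395937 -0.06407726886311797
bay [ 0.6489 -0.0418] 0.00011743974821112286 40 cover coords -0.01062751617018645 -0.06407725177287456
0.008596202504800638 -0.0632716825210097
```

>>> {"name": "move_arm", "arguments": {"targets": [[1,0.03,-0.1,0.667,0],[1,0.03,-0.1,0.667,0],[1,0.03,-0.1,0.667,0],[1,0.03,-0.1,0.667,0],[1,0.03,-0.1,0.667,0],[1,0.03,-0.1,0.667,0]]}}

```text
clock: 3.77
tcp_pos: [0.3891, 0.0474, 0.2194]
orientation: [-0.131, 1.562, 3.011]
force: [0.6, 0.5, -0.9]
finger_gap: 0.0851
```

```bash
python3 - <<'E'
from h import *
p=manip.camera("wrist"); np.savez("w2.npz",**{k:np.array(v) for k,v in p.items()}); 
cv2.imwrite("pics/w2.png",cv2.resize(p["pixels"],(784,588),interpolation=cv2.INTER_CUBIC)[:,:,::-1]); s=manip.observe(); print(s["clock"],s["tcp_pos"],yawof(Rt(s["orientation"])),s["force"])
for q,z in (("blue_tab",.04),("blue_arc",.006),("red_tab",.04),("red_arc",.006),("yellow_tab",.04),("yellow_arc",.006)):
    for r in manip.place_of(q,p)[:1]:
        print(q,round(r["score"],2),np.round(r["point"],1),at_z(p,r["point"],z))
E
```

```text
3.8167 [0.3933 0.0467 0.221 ] -1.570876904251134 [1.1498 0.3512 0.6948]
blue_tab 0.79 [309.4 124.2] [0.4472 0.0217 0.04  ]
blue_arc 0.17 [307.4 128.3] [0.4413 0.021  0.006 ]
red_tab 0.98 [136.2 107. ] [0.4622 0.1796 0.04  ]
yellow_tab 0.95 [525.6 111.2] [ 0.4588 -0.1752  0.04  ]
yellow_arc 0.61 [531.3  50. ] [ 0.5145 -0.1919  0.006 ]
```

View pics/w2.png

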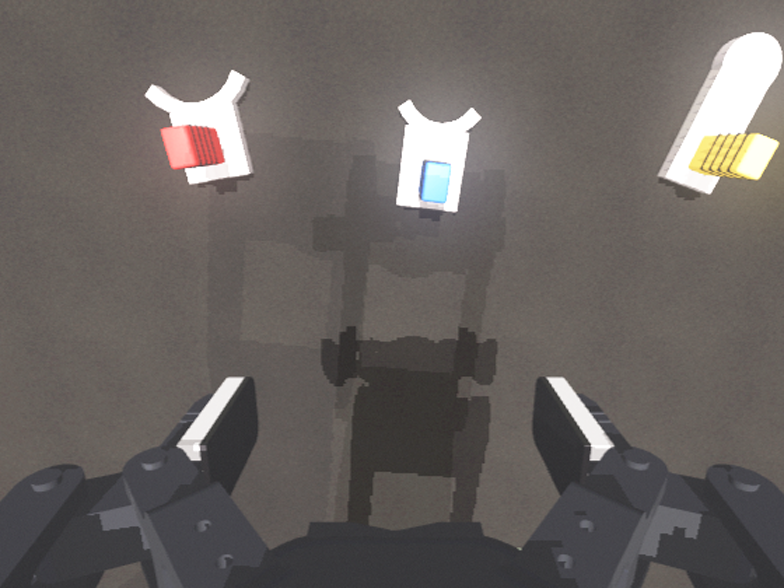

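```bash
cat > fit2.py <<'E'
from h import *
def leaf(p,tabxy,head,r0,hol,n=4,half=48):
    c=np.array(tabxy)+.062*np.array([np.cos(head),np.sin(head)])
    for k in range(n):
        a=np.radians(np.linspace(-half,half,40))+head+(np.pi if hol else 0)
        P=arcpts(p,c,r0,a,.012,not hol,.009 if k==0 else .004); f,e,_=circ(P); c=f[:2]; r0=f[2]
        d=c-tabxy; head=np.arctan2(d[1],d[0])
    return c,r0,e,len(P),head,np.hypot(*d)
def top(p,q,z): # tab top centre
    return at_z(p,q,z)[:2]
if __name__=="__main__":
    p=dict(np.load("w2.npz"))
    s=560/784
    bt=top(p,[435*s,172*s],.065)  # rough tab-top centre
    # tab top corners blue: (422,162),(450,162),(448,200),(420,200)
    print("blue top",bt, "net",at_z(p,[309.4,124.2],.04)[:2])
    for nm,t,h,r in (("blue",[.4472,.0217],-.07,.0246),("red",[.4622,.1796],.15,.032),("red",[.4622,.1796],.15,.0246),("blue",[.4472,.0217],-.07,.032)):
        print(nm,leaf(p,np.array(t),h,r,True))
    print("yellow",leaf(p,np.array([.4588,-.1752]),-.29,.0194,False))
E
python3 fit2.py
```

```text
blue top [0.4496 0.0226] net [0.4472 0.0217]
blue (array([0.5041, 0.0143]), np.float64(0.023483339706832203), np.float64(0.00017756975875652222), 40, np.float64(-0.12940016751722552), np.float64(0.05741657813702835))
red (array([0.5213, 0.186 ]), np.float64(0.027679162686040468), np.float64(0.000254289209372543), 40, np.float64(0.1077995908842278), np.float64(0.05949506610545211))
red (array([0.5213, 0.186 ]), np.float64(0.027679162686300437), np.float64(0.0002542892093718347), 40, np.float64(0.10779959088490143), np.float64(0.05949506610575405))
blue (array([0.5041, 0.0143]), np.float64(0.02348333970753271), np.float64(0.00017756975875724408), 40, np.float64(-0.12940016751673622), np.float64(0.05741657813782183))
yellow (array([ 0.5134, -0.1917]), np.float64(0.023425005866527446), np.float64(0.0007672387929915977), 40, np.float64(-0.2936900879238378), np.float64(0.05702203773492128))
```

```bash
python3 - <<'E'
from h import *
p=dict(np.load("w2.npz")); s=560/784
c=cv2.resize(p["pixels"][60:160,270:370],None,fx=6,fy=6,interpolation=cv2.INTER_CUBIC); cv2.imwrite("pics/w2b.png",(c[:,:,::-1].astype(float)*.8).astype(np.uint8))
for q in ((403,125),(397,205),(467,138),(457,212)): print(at_z(p,np.array(q)*s,.012 ))
E
```

```text
[0.4786 0.0413 0.012 ]
[0.4236 0.0454 0.012 ]
[ 0.4701 -0.0036  0.012 ]
[0.4185 0.0013 0.012 ]
```

View pics/w2b.png

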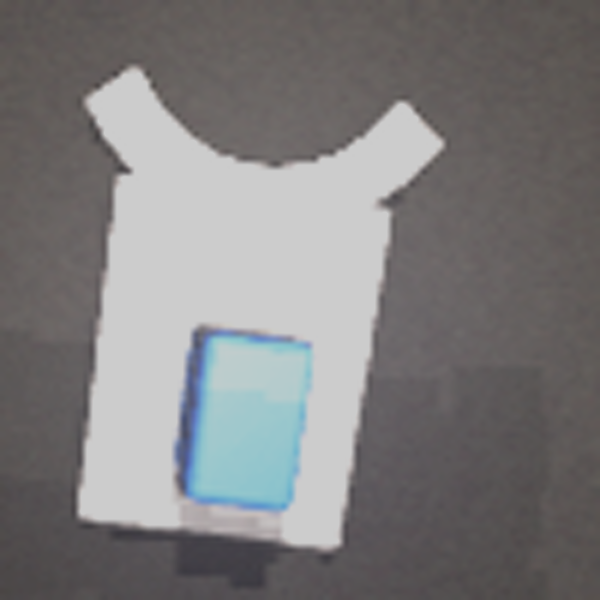

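```bash
python3 - <<'E'
from h import *
p=dict(np.load("w2.npz"))
f=lambda q,z:at_z(p,np.array(q)/6+[270,60]-np.array([.42,.42]),z)[:2]
l1,l0,r1,r0=[f(q,.012) for q in((117,178),(80,520),(390,210),(340,545))]
for a,b in((l0,l1),(r0,r1),(r0,l0)): d=b-a; print(np.degrees(np.arctan2(d[1],d[0])),np.hypot(*d))
print("back mid",(l0+r0)/2)
t=[f(q,.065) for q in((205,328),(312,345),(293,510),(185,497))]; print("tab top",np.mean(t,0)); 
for a,b in((3,0),(2,1),(2,3),(1,0)): d=t[b]-t[a]; print(np.degrees(np.arctan2(d[1],d[0])),np.hypot(*d))
a,b=f((137,68),.012),f((402,100),.012); print("tips",a,b,np.hypot(*(a-b)))
h=np.radians(-7);print("tab from back",(l0+r0)/2+.022*np.array([np.cos(h),np.sin(h)]))
E
```

```text
-6.146272914369998 0.055218246130905035
-6.284215985263078 0.054538746653705186
84.62016045681695 0.044677608230253824
back mid [0.4217 0.0238]
tab top [0.4439 0.0221]
-5.8692572365253515 0.02354177238367305
-4.7637682186458985 0.023041379138248216
83.29792548501926 0.015724938550742043
81.38316723259751 0.015296319283593315
tips [0.4952 0.037 ] [ 0.4905 -0.0056] 0.042853443676596034
tab from back [0.4435 0.0211]
```

>>> {"name": "move_arm", "arguments": {"targets": [[1,0.2,0.094,-0.146,0.0172],[1,0.4,0.094,-0.146,0.0172],[1,0.4,0.094,-0.146,0.0172],[1,0.4,0.094,-0.146,0.0172],[1,0.4,0.094,-0.146,0.0172],[1,0.4,0.094,-0.146,0.0172]]}}

```text
clock: 4.62
tcp_pos: [0.4415, 0.0181, 0.1027]
orientation: [-0.242, 1.57, 2.791]
force: [0.3, -0.2, 0.1]
finger_gap: 0.0854
```

```bash
cat > look.py <<'E'
from h import *
import sys
n=sys.argv[1]; cams=sys.argv[2:] or ["wrist"]; P=[];F=[];M=[]
for c in cams:
    if c!="-": 
        p=manip.camera(c); np.savez(f"{n}_{c}.npz",**{k:np.array(v) for k,v in p.items()}); cv2.imwrite(f"pics/{n}_{c}.png",cv2.resize(p["pixels"],(784,588),interpolation=cv2.INTER_CUBIC)[:,:,::-1])
    s=manip.observe();print(s["clock"],s["tcp_pos"],np.degrees(yawof(Rt(s["orientation"]))),s["force"],s["ft_torque"],s["finger_gap"])
E
python3 look.py g1 wrist wrist
```

```text
4.6667 [0.4424 0.0181 0.1039] -96.18889766956724 [ 0.4485 -0.402   0.7745] [ 0.0291 -0.0397  0.0113] 0.08539596307391015
4.7167 [0.4429 0.018  0.1046] -96.17555953201052 [-0.3001 -0.517   0.0897] [ 0.008  -0.0097  0.017 ] 0.08550590403432898
```

View pics/g1_wrist.png

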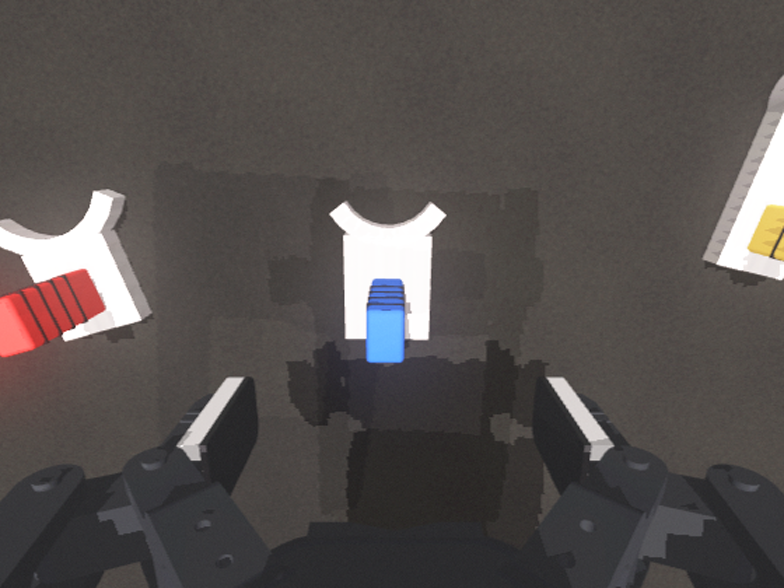

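>>> {"name": "move_arm", "arguments": {"targets": [[1,0.13,-0.0128,-0.001,0],[1,0.27,-0.0128,-0.001,0],[1,0.27,-0.0128,-0.001,0],[-1,0.27,-0.0128,-0.001,0],[-1,0.27,-0.0128,-0.001,0],[-1,0.27,-0.0128,-0.001,0],[-1,0.27,-0.0128,-0.001,0],[-1,0.27,-0.0128,-0.001,0],[-1,0.27,-0.0128,-0.001,0],[-1,0.27,-0.0128,-0.001,0],[-1,0.27,-0.0128,-0.001,0]], "squeeze": 40}}

```text
clock: 5.63
tcp_pos: [0.4433, 0.0217, 0.0232]
orientation: [3.1, 1.567, -0.149]
force: [-1.6, 0.5, 8.7]
finger_gap: 0.0154
```

```bash
python3 look.py g2 wrist wrist
```

```text
5.6833 [0.4433 0.0217 0.0232] -96.18106671700683 [-2.2647  0.7319  8.9272] [-0.0365  0.1847  0.0287] 0.015945402976093398
5.7333 [0.4433 0.0217 0.0232] -96.18191592302091 [-1.5934  0.3479  9.5365] [-0.0136  0.1754  0.0041] 0.015584523462982227
```

View pics/g2_wrist.png

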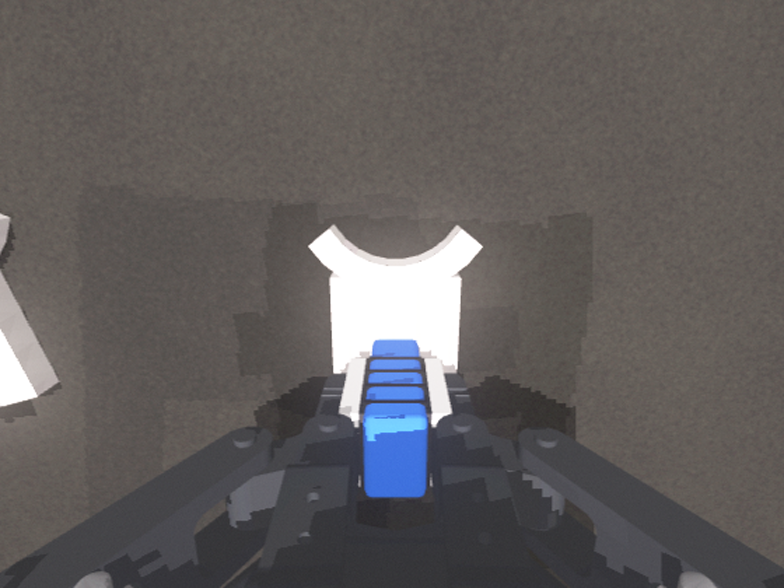

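```bash
python3 - <<'E'
from fit2 import *
p=dict(np.load("g2_wrist.npz")); t=np.array([.4433,.0217])
r=leaf(p,t,np.radians(-6.2),.0246,True); print(r,np.degrees(r[4]))
# also bottom edge at z=0
E
```

```text
(array([0.5057, 0.0144]), np.float64(0.022655353977409448), np.float64(8.354990474553457e-12), 40, np.float64(-0.11671558285317726), np.float64(0.06286460972346335)) -6.687310300896536
```

```bash
python3 - <<'E'
from h import *
print(row([.4433,.0217,.0232],np.radians(-96.18),[.6036,.0945,.0312],np.radians(-97.03)))
E
```

```text
[-0.0267 -0.2988 -0.5051  0.0024]
```

>>> {"name": "move_arm", "arguments": {"targets": [[-1,-0.027,0,0,0],[-1,-0.027,0,0,0],[-1,-0.027,-0.1,-0.17,0.0024],[-1,-0.027,-0.2,-0.34,0.0024],[-1,-0.027,-0.27,-0.45,0.0024],[-1,-0.027,-0.299,-0.505,0.0024],[-1,-0.027,-0.299,-0.505,0.0024],[-1,-0.027,-0.299,-0.505,0.0024]]}}

```text
clock: 6.4
tcp_pos: [0.6052, 0.096, 0.0297]
orientation: [-2.939, 1.567, 0.081]
force: [-1.1, -0.3, -1.6]
finger_gap: 0.0154
```

```bash
python3 look.py b1 wrist top
```

```text
6.45 [0.6023 0.0952 0.0289] -96.9909726462102 [-0.6564 -0.8651 -3.003 ] [-0.0739  0.0568  0.0255] 0.015709324500681448
6.5 [0.6006 0.0947 0.0284] -97.02798288560068 [-0.3337 -0.57   -2.0156] [-0.0007 -0.0139  0.0043] 0.015610489463035167
```

View pics/b1_wrist.png

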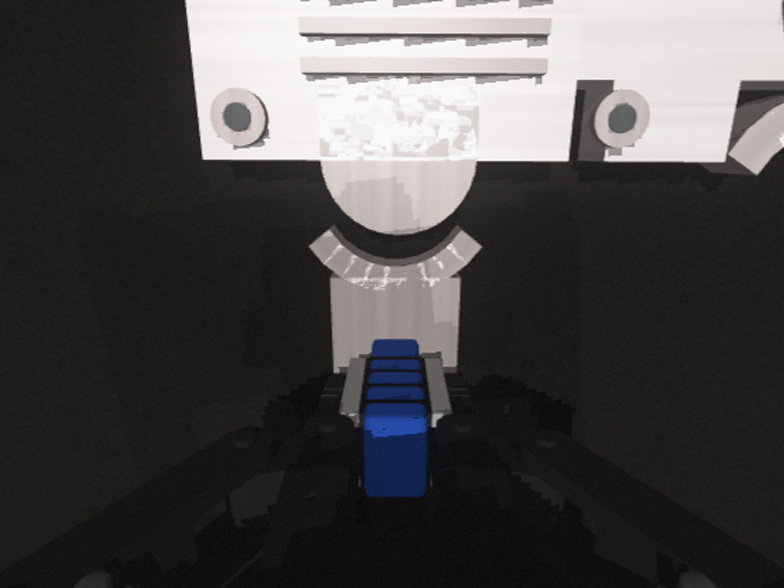

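```bash
cat > rel.py <<'E'
from h import *
import sys
p=dict(np.load(sys.argv[1])); zl=float(sys.argv[2]); th=np.radians(-7.03); ux=np.array([np.cos(th),np.sin(th)]);uy=np.array([-ux[1],ux[0]])
def it(c,r,a,z,od,k=5):
    for i in range(k):
        P=arcpts(p,c,r,a,z,od,.006 if i==0 else .003); f,e,_=circ(P); c=f[:2]; r=f[2]
    return f,e,len(P)
a=np.radians(np.linspace(-50,50,40))+th+np.pi
n=it(at_z(p,np.array([399,160])*.7143,.022)[:2],.024,a,.022,True); print("nose",n)
tip=at_z(p,np.array([395.5,262])*.7143,zl)[:2]
l=it(tip+.0246*ux,.0246,a,zl,False); print("leaf",l)
d=n[0][:2]-l[0][:2]; print("nose-leaf in cover axes",d@ux,d@uy)
E
python3 rel.py b1_wrist.npz .0175
```

```text
nose (array([0.6773, 0.0856, 0.0241]), np.float64(4.4544586759269765e-05), 40)
leaf (array([0.6664, 0.0879, 0.0245]), np.float64(5.484288637621265e-05), 40)
nose-leaf in cover axes 0.011056989824068688 -0.0009587730528213121
```

>>> {"name": "move_arm", "arguments": {"targets": [[-1,0.014,0.0033,0,0],[-1,0.014,0.0033,-0.014,0],[-1,0.014,0.0033,-0.027,0],[-1,0.014,0.0033,-0.027,0],[-1,0.014,0.0033,-0.027,0],[-1,0.014,0.0033,-0.027,0]]}}

```text
clock: 7.0
tcp_pos: [0.6098, 0.0925, 0.0253]
orientation: [3.127, 1.571, -0.138]
force: [0.3, -0.3, -1.7]
finger_gap: 0.0153
```

```bash
python3 look.py b2 wrist wrist wrist; python3 rel.py b2_wrist.npz .0130
```

```text
7.05 [0.6098 0.0926 0.0252] -97.0740147683282 [ 0.0535  0.2991 -3.0483] [0.0015 0.0009 0.0067] 0.015592009269770443
7.1 [0.6098 0.0927 0.0252] -97.06787602511783 [ 0.4001  0.0412 -1.9335] [-0.0078  0.005   0.0434] 0.015687957705991254
7.15 [0.6097 0.0927 0.0252] -97.06187481725182 [-0.2583  0.4007 -1.9182] [0.0722 0.065  0.014 ] 0.015816841268503412
nose (array([0.6771, 0.0855, 0.0238]), np.float64(6.31925299802402e-05), 40)
leaf (array([0.6711, 0.0844, 0.0246]), np.float64(9.808078550040312e-05), 40)
nose-leaf in cover axes 0.00580230823155298 0.0017757255650386256
```

View pics/b2_wrist.png

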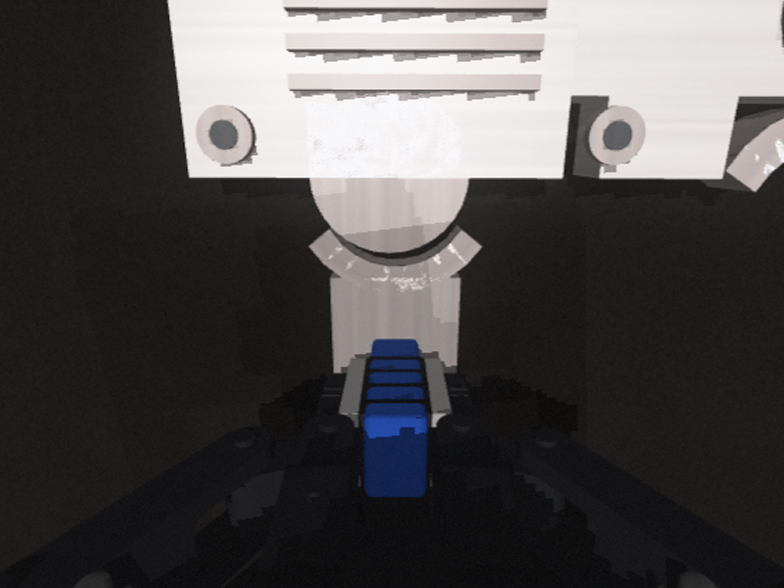

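>>> {"name": "move_arm", "arguments": {"targets": [[-1,0.003,-0.006,0,0],[-1,0.003,-0.006,0,0],[-1,0.003,-0.006,-0.007,0],[-1,0.003,-0.006,-0.013,0],[-1,0.003,-0.006,-0.013,0],[-1,0.003,-0.006,-0.013,0],[-1,0.003,-0.006,-0.013,0]]}}

```text
clock: 7.73
tcp_pos: [0.614, 0.0941, 0.0243]
orientation: [0.281, 1.571, -2.984]
force: [-0.1, -1.7, -2.1]
finger_gap: 0.0155
```

```bash
sed -i 's/np.array(\[399,160\])/np.array([float(sys.argv[3]) if len(sys.argv)>3 else 392,190])/' rel.py; python3 look.py b3 wrist wrist wrist; python3 rel.py b3_wrist.npz .0125
```

```text
7.7833 [0.614  0.0941 0.0243] -97.05355642184828 [ 0.2247  0.1593 -1.5472] [0.0163 0.0298 0.0346] 0.015202668849423664
7.8333 [0.6139 0.0941 0.0242] -97.05760918011258 [-0.1557 -0.8765 -1.6434] [0.0141 0.0415 0.0048] 0.015493457805039853
7.8833 [0.6139 0.094  0.0242] -97.05667823458128 [ 0.5116 -0.465  -2.4194] [ 0.0115 -0.0294  0.0091] 0.015411372694872827
nose (array([0.6758, 0.0854, 0.0224]), np.float64(0.000954031482392367), 38)
leaf (array([0.6769, 0.0852, 0.0268]), np.float64(0.0003926246926358929), 38)
nose-leaf in cover axes -0.0011974146452593147 5.4815014585936526e-05
```

View pics/b3_wrist.png

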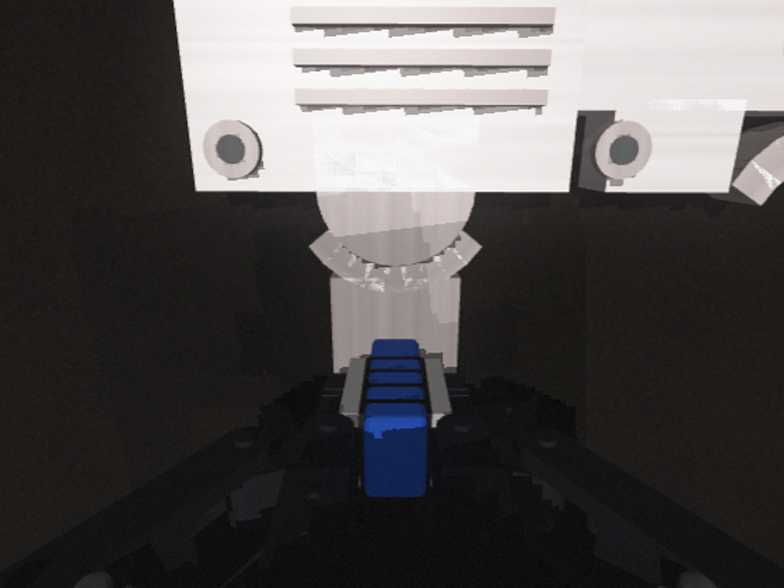

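>>> {"name": "move_arm", "arguments": {"targets": [[-1,0,0,-0.003,0],[-1,0,0,-0.005,0],[-1,0,0,-0.006,0],[-1,0,0,-0.006,0],[-1,0,0,-0.006,0]]}}

```text
clock: 8.3
tcp_pos: [0.6158, 0.0938, 0.0243]
orientation: [0.42, 1.571, -2.845]
force: [0.1, 0.5, -2.0]
finger_gap: 0.0155
```

```bash
cat > feel.py <<'E'
from h import *
import sys
n=int(sys.argv[1]) if len(sys.argv)>1 else 3
th=np.radians(-7.03); ux=np.array([np.cos(th),np.sin(th)]);uy=np.array([-ux[1],ux[0]]); A=[]
for i in range(n):
    manip.camera("wrist"); s=manip.observe(); F=s["force"]; t=s["tcp_pos"]; A.append([F[:2]@ux,F[:2]@uy,F[2],s["ft_torque"][2],t[:2]@ux*1e3,t[:2]@uy*1e3,t[2]*1e3,np.degrees(yawof(Rt(s["orientation"])))])
A=np.array(A); print(s["clock"],"Fx Fy Fz Mz | px py z yaw",A.mean(0).round(2)); print(A[:,:2].round(1).tolist())
E
python3 feel.py 4
```

```text
8.5 Fx Fy Fz Mz | px py z yaw [ -0.06  -0.3   -2.07  -0.02 599.62 168.51  24.27 -97.06]
[[0.2, -0.8], [0.5, 0.1], [-1.4, -0.6], [0.4, 0.1]]
```

>>> {"name": "move_arm", "arguments": {"targets": [[-1,0,0,-0.002,0],[-1,0,0,-0.002,0],[-1,0,0,-0.002,0]]}}

```text
clock: 8.75
tcp_pos: [0.6162, 0.0938, 0.0242]
orientation: [0.059, 1.57, 3.077]
force: [-0.2, 0.4, -1.7]
finger_gap: 0.0152
```

```bash
python3 feel.py 3
```

```text
8.9 Fx Fy Fz Mz | px py z yaw [ -0.94   0.05  -1.44  -0.01 600.1  168.51  24.23 -97.06]
[[-1.4, 0.7], [-1.2, -0.3], [-0.3, -0.2]]
```

>>> {"name": "move_arm", "arguments": {"targets": [[-1,0,0,-0.001,0],[-1,0,0,-0.001,0],[-1,0,0,-0.001,0]]}}

```text
clock: 9.15
tcp_pos: [0.6163, 0.0938, 0.0242]
orientation: [0.065, 1.57, 3.083]
force: [-1.9, -0.1, -1.0]
finger_gap: 0.0149
```

```bash
python3 feel.py 3
```

```text
9.3 Fx Fy Fz Mz | px py z yaw [ -2.1   -0.27  -0.35   0.04 600.14 168.51  24.21 -97.05]
[[-2.2, -0.3], [-2.5, 0.3], [-1.6, -0.8]]
```

>>> {"name": "move_arm", "arguments": {"targets": [[-1,0,-0.002,0,0],[-1,0,-0.004,0,0],[-1,0,-0.004,0,0],[-1,0,-0.004,0,0]]}}

```text
clock: 9.63
tcp_pos: [0.6163, 0.0942, 0.024]
orientation: [0.819, 1.569, -2.446]
force: [-2.9, -3.9, -0.9]
finger_gap: 0.0156
```

```bash
python3 feel.py 3
```

```text
9.7833 Fx Fy Fz Mz | px py z yaw [ -3.24  -4.56   0.21  -0.2  600.13 168.97  24.05 -97.07]
[[-3.2, -4.3], [-3.6, -5.4], [-2.9, -3.9]]
```

>>> {"name": "move_arm", "arguments": {"targets": [[-1,0,0.004,0,0],[-1,0,0.008,0,0],[-1,0,0.008,0,0],[-1,0,0.008,0,0]]}}

```text
clock: 10.12
tcp_pos: [0.6162, 0.0934, 0.024]
orientation: [-1.138, 1.569, 1.88]
force: [-2.0, 2.7, -0.4]
finger_gap: 0.0152
```

```bash
python3 feel.py 3
```

```text
10.2667 Fx Fy Fz Mz | px py z yaw [ -3.07   2.54  -2.09   0.13 600.17 168.14  24.05 -97.03]
[[-3.1, 2.9], [-3.3, 2.0], [-2.8, 2.8]]
```

>>> {"name": "move_arm", "arguments": {"targets": [[-1,0.002,-0.0028,0,0],[-1,0.002,-0.0028,0,0],[-1,0.003,-0.0028,-0.001,0],[-1,0.003,-0.0028,-0.001,0]]}}

```text
clock: 10.6
tcp_pos: [0.6163, 0.0935, 0.0236]
orientation: [0.01, 1.569, 3.028]
force: [-5.8, 1.4, 1.9]
finger_gap: 0.0157
```

```bash
python3 feel.py 3
```

```text
10.75 Fx Fy Fz Mz | px py z yaw [ -6.67   1.22   1.84   0.07 600.19 168.23  23.63 -97.05]
[[-7.3, 1.0], [-6.4, 0.9], [-6.4, 1.8]]
```

>>> {"name": "move_arm", "arguments": {"targets": [[-1,-0.0005,-0.0009,0.0006,0],[-1,-0.0005,-0.0009,0.0006,0],[-1,-0.0005,-0.0009,0.0006,0],[-1,-0.0005,-0.0009,0.0006,0]]}}

```text
clock: 11.08
tcp_pos: [0.6163, 0.0936, 0.0237]
orientation: [0.274, 1.57, -2.991]
force: [-5.7, 2.4, 0.7]
finger_gap: 0.0158
```

```bash
python3 feel.py 6
```

```text
11.3833 Fx Fy Fz Mz | px py z yaw [ -5.38   0.97   0.97   0.05 600.2  168.27  23.63 -97.06]
[[-5.5, 0.6], [-5.2, 1.1], [-5.3, 1.2], [-5.1, 1.3], [-5.9, 0.5], [-5.3, 1.2]]
```

>>> {"name": "move_arm", "arguments": {"targets": [[-1,0,-0.0004,0,0],[-1,0,-0.0004,0,0],[-1,0,-0.0004,0,0],[-1,0,-0.0004,0,0],[-1,0,-0.0004,0,0],[-1,0,-0.0004,0,0],[-1,0,-0.0004,0,0],[-1,0,-0.0004,0,0],[-1,0,-0.0004,0,0],[-1,0,-0.0004,0,0],[-1,0,-0.0004,0,0]]}}

```text
clock: 12.3
tcp_pos: [0.6163, 0.0936, 0.0236]
orientation: [0.359, 1.57, -2.906]
force: [-5.4, 1.0, 1.2]
finger_gap: 0.0154
```

```bash
python3 feel.py 3
```

```text
12.45 Fx Fy Fz Mz | px py z yaw [ -5.29   0.37   0.95   0.07 600.21 168.29  23.64 -97.06]
[[-5.8, 0.2], [-5.3, 0.4], [-4.8, 0.6]]
```

>>> {"name": "move_arm", "arguments": {"targets": [[-1,0,0,0.002,0],[-1,0,0,0.002,0],[-1,0,0,0.002,0],[-1,0,0,0.002,0]]}}

```text
clock: 12.78
tcp_pos: [0.6163, 0.0936, 0.0236]
orientation: [1.891, 1.57, -1.374]
force: [-4.3, 0.1, 0.2]
finger_gap: 0.0157
```

```bash
python3 feel.py 3
```

```text
12.9333 Fx Fy Fz Mz | px py z yaw [ -4.32  -0.14  -0.12   0.   600.16 168.32  23.59 -97.06]
[[-4.5, 0.5], [-4.3, -0.4], [-4.1, -0.5]]
```

>>> {"name": "move_arm", "arguments": {"targets": [[-1,0,0,0.0015,0],[-1,0,0,0.0015,0],[-1,0,0,0.0015,0]]}}

```text
clock: 13.18
tcp_pos: [0.6162, 0.0936, 0.0236]
orientation: [2.965, 1.57, -0.299]
force: [-2.3, -0.4, -1.9]
finger_gap: 0.0159
```

```bash
python3 feel.py 3
```

```text
13.3333 Fx Fy Fz Mz | px py z yaw [ -1.54  -0.91  -1.54  -0.04 600.11 168.37  23.57 -97.06]
[[-2.0, -1.2], [-1.7, -1.0], [-0.9, -0.5]]
```

>>> {"name": "move_arm", "arguments": {"targets": [[1,0,0,0,0],[1,0,0,0,0],[1,0,0,0,0],[1,0,0,0,0],[1,-0.1,0,0,0],[1,-0.2,0,0,0],[1,-0.33,0,0,0],[1,-0.33,0,0,0],[1,-0.33,0,0,0]]}}

```text
clock: 14.08
tcp_pos: [0.6191, 0.094, 0.127]
orientation: [-3.0, 1.562, 0.018]
force: [-0.6, -0.5, -1.1]
finger_gap: 0.0853
```

```bash
python3 look.py c1 wrist
```

```text
14.1333 [0.617  0.094  0.1243] -97.05331814054423 [ 0.024  -0.387  -0.4385] [ 0.0153  0.0105 -0.0021] 0.0853171515873554
```

View pics/c1_wrist.png

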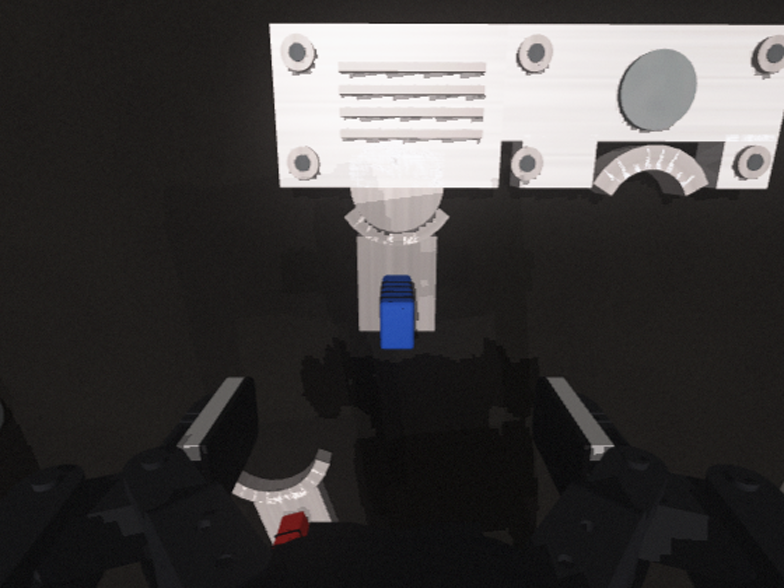

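```bash
python3 - <<'E'
from h import *
print(row([.617,.094,.124],np.radians(-97.05),[.4588,-.1745,.112],np.radians(-107)))
E
```

```text
[0.04   0.953  0.4135 0.0276]
```

>>> {"name": "move_arm", "arguments": {"targets": [[1,0.04,0.953,0.4135,0.0276],[1,0.04,0.953,0.4135,0.0276],[1,0.04,0.953,0.4135,0.0276],[1,0.04,0.953,0.4135,0.0276],[1,0.04,0.953,0.4135,0.0276],[1,0.04,0.953,0.4135,0.0276],[1,0.04,0.953,0.4135,0.0276],[1,0.04,0.953,0.4135,0.0276],[1,0.04,0.953,0.4135,0.0276],[1,0.04,0.953,0.4135,0.0276],[1,0.04,0.953,0.4135,0.0276],[1,0.04,0.953,0.4135,0.0276]]}}

```text
clock: 15.13
tcp_pos: [0.4576, -0.1734, 0.1099]
orientation: [-0.555, 1.57, 2.292]
force: [-0.4, 0.8, -0.8]
finger_gap: 0.0854
```

```bash
python3 look.py y1 - - wrist wrist
```

```text
15.1333 [ 0.4576 -0.1734  0.1099] -106.91214396784666 [-0.4218  0.7823 -0.782 ] [-0.0243  0.0401  0.0102] 0.08535771542006929
15.1333 [ 0.4576 -0.1734  0.1099] -106.91214396784666 [-0.4218  0.7823 -0.782 ] [-0.0243  0.0401  0.0102] 0.08535771542006929
15.1833 [ 0.4578 -0.1734  0.1101] -106.88062094830812 [ 0.0649 -0.1907 -0.276 ] [-0.0179 -0.0239  0.0248] 0.08563765358475092
15.2333 [ 0.4579 -0.1734  0.1102] -106.87290837767915 [0.0067 0.4208 0.6259] [-0.014   0.0096 -0.0369] 0.08539468670725903
```

View pics/y1_wrist.png

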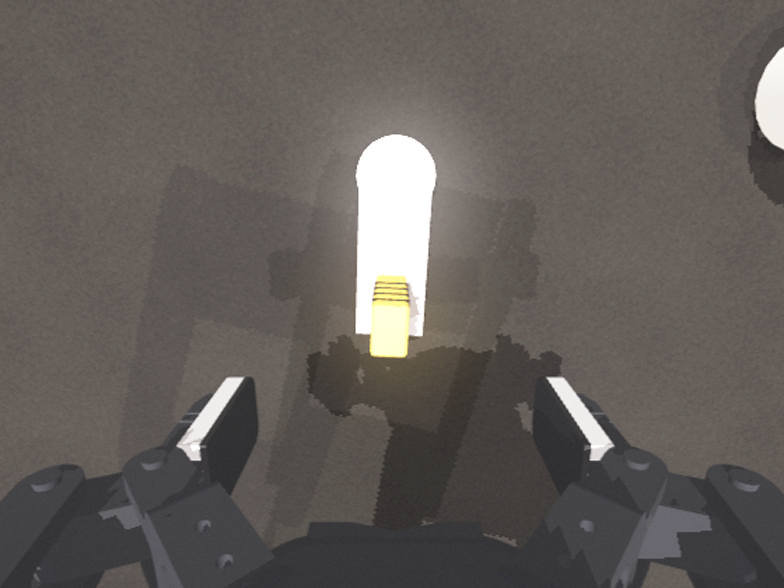

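```bash
python3 - <<'E'
from fit2 import *
p=dict(np.load("y1_wrist.npz")); s=560/784
f=lambda q,z:at_z(p,np.array(q)*s,z)[:2]
l1,l0,r1,r0=[f(q,.012) for q in((358,195),(356,334),(433,195),(423,335))]
for a,b in((l0,l1),(r0,r1),(r0,l0)): d=b-a; print(np.degrees(np.arctan2(d[1],d[0])),np.hypot(*d))
bm=(l0+r0)/2; print("back mid",bm)
c=f((396,175),.012); 
for i in range(3):
    P=arcpts(p,c,.0194,np.radians(np.linspace(-80,80,40))-.3,.012,True,.006); F,e,_=circ(P); c=F[:2]
print(F,e); d=c-bm; h=np.arctan2(d[1],d[0]); print(np.degrees(h),np.hypot(*d)); u=np.array([np.cos(h),np.sin(h)]); print("tab",bm+.022*u,c-.062*u, f((390.5,334.5),.065))
E
```

```text
-18.993697629858758 0.07451804330591869
-19.659065845933192 0.07513968786889887
72.23144099123424 0.0365584147077259
back mid [ 0.4378 -0.165 ]
[ 0.5171 -0.1924  0.0198] 0.00012105100662917592
-19.056867499734302 0.08391426781876181
tab [ 0.4586 -0.1721] [ 0.4585 -0.1721] [ 0.4578 -0.1721]
```

```bash
python3 - <<'E'
from h import *
print(row([.4579,-.1734,.1102],np.radians(-106.87),[.4583,-.1721,.0238],np.radians(-109.1)))
E
```

```text
[ 0.288  -0.0045 -0.      0.0062]
```

>>> {"name": "move_arm", "arguments": {"targets": [[1,0.1,-0.0045,0,0.0062],[1,0.2,-0.0045,0,0.0062],[1,0.288,-0.0045,0,0.0062],[1,0.288,-0.0045,0,0.0062],[-1,0.288,-0.0045,0,0.0062],[-1,0.288,-0.0045,0,0.0062],[-1,0.288,-0.0045,0,0.0062],[-1,0.288,-0.0045,0,0.0062],[-1,0.288,-0.0045,0,0.0062],[-1,0.288,-0.0045,0,0.0062],[-1,0.288,-0.0045,0,0.0062],[-1,0.288,-0.0045,0,0.0062]], "squeeze": 40}}

```text
clock: 16.23
tcp_pos: [0.4589, -0.1737, 0.0255]
orientation: [3.088, 1.569, -0.39]
force: [-0.7, 1.0, 5.3]
finger_gap: 0.0155
```

```bash
python3 look.py y2 wrist; python3 - <<'E'
from h import *
o=np.array([.649,-.0418]); th=np.radians(-7.03); u=np.array([np.cos(th),np.sin(th)]); s=manip.observe()
t=o-u*(.062+.015); print(t, row(s["tcp_pos"],yawof(Rt(s["orientation"])),[t[0],t[1],.033],np.radians(-97.03)))
E
```

```text
16.2833 [ 0.4589 -0.1737  0.0254] -109.23265935794655 [-1.7837  1.4779  5.9502] [ 0.1553  0.0917 -0.0238] 0.01541399096686489
[ 0.5726 -0.0324] [-0.0252 -0.5697 -0.2026 -0.0339]
```

View pics/y2_wrist.png

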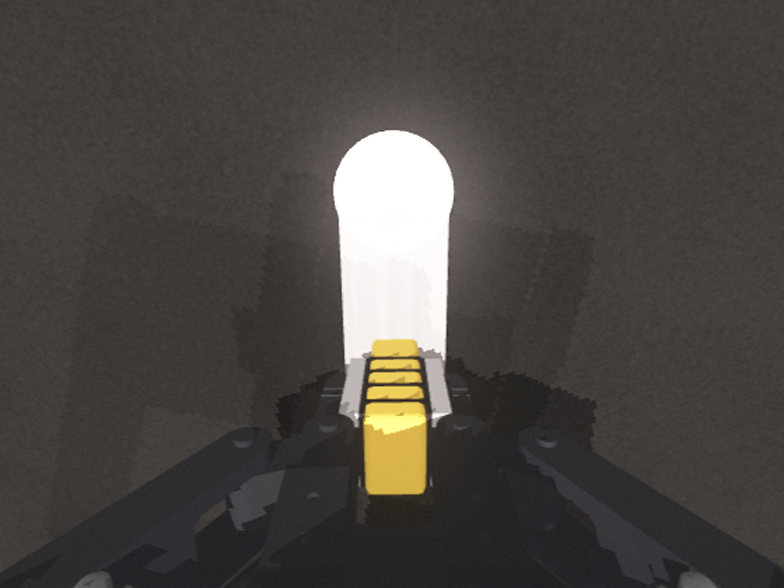

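>>> {"name": "move_arm", "arguments": {"targets": [[-1,-0.03,0,0,0],[-1,-0.03,0,0,0],[-1,-0.03,-0.14,-0.05,-0.01],[-1,-0.03,-0.28,-0.1,-0.02],[-1,-0.03,-0.42,-0.15,-0.0339],[-1,-0.03,-0.52,-0.185,-0.0339],[-1,-0.03,-0.57,-0.203,-0.0339],[-1,-0.03,-0.57,-0.203,-0.0339],[-1,-0.03,-0.57,-0.203,-0.0339],[-1,-0.03,-0.57,-0.203,-0.0339],[-1,-0.03,-0.57,-0.203,-0.0339],[-1,-0.03,-0.57,-0.203,-0.0339]]}}

```text
clock: 17.28
tcp_pos: [0.5707, -0.033, 0.0329]
orientation: [0.127, 1.57, -3.139]
force: [-0.2, -0.1, -1.4]
finger_gap: 0.0157
```

```bash
python3 look.py y3 - wrist wrist
```

```text
17.2833 [ 0.5707 -0.033   0.0329] -97.13058600583162 [-0.1788 -0.1032 -1.4262] [ 0.052   0.0202 -0.0082] 0.015677335481118597
17.3333 [ 0.5709 -0.033   0.033 ] -97.12707925532096 [-0.0368 -0.0093 -2.4032] [0.0016 0.0433 0.0006] 0.015391394784130433
17.3833 [ 0.5711 -0.0329  0.0331] -97.11919084829756 [-0.6345  0.6726 -1.6432] [0.0328 0.0454 0.0633] 0.015611499132936604
```

View pics/y3_wrist.png

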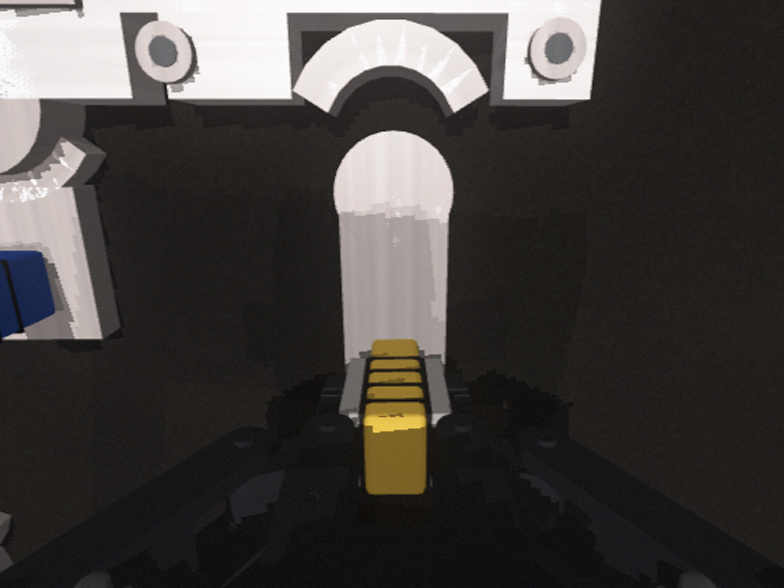

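```bash
cat > relb.py <<'E'
from h import *
import sys
p=dict(np.load(sys.argv[1])); zl=float(sys.argv[2]); th=np.radians(-7.03); ux=np.array([np.cos(th),np.sin(th)]);uy=np.array([-ux[1],ux[0]])
def it(c,r,a,z,od,k=5):
    for i in range(k):
        P=arcpts(p,c,r,a,z,od,.004 if i==0 else .0025); f,e,_=circ(P); c=f[:2]; r=f[2]
    return f,e,len(P)
h=float(sys.argv[4]) if len(sys.argv)>4 else 50
a=np.radians(np.linspace(-h,h,40))+th
n=it(np.array([.649,-.0418]),.020,a,.022,False); print("bay",n)
l=it(at_z(p,np.array([393,float(sys.argv[3])])*.7143,zl)[:2]-.0194*ux,.0194,np.radians(np.linspace(-70,70,40))+th,zl,True); print("leaf",l)
d=n[0][:2]-l[0][:2]; print("bay-leaf in cover axes",d@ux,d@uy)
E
python3 relb.py y3_wrist.npz .0195 130
```

```text
bay (array([ 0.6489, -0.0419,  0.02  ]), np.float64(9.982244388548334e-05), 40)
leaf (array([ 0.6317, -0.0405,  0.0192]), np.float64(7.719547547453626e-05), 40)
bay-leaf in cover axes 0.01721552838894655 0.0007513848740619369
```

>>> {"name": "move_arm", "arguments": {"targets": [[-1,0.012,-0.0025,0,0],[-1,0.023,-0.0025,0,0],[-1,0.023,-0.0025,-0.015,0],[-1,0.023,-0.0025,-0.03,0],[-1,0.023,-0.0025,-0.043,0],[-1,0.023,-0.0025,-0.043,0],[-1,0.023,-0.0025,-0.043,0],[-1,0.023,-0.0025,-0.043,0],[-1,0.023,-0.0025,-0.043,0]]}}

```text
clock: 18.13
tcp_pos: [0.5843, -0.0326, 0.0259]
orientation: [-0.109, 1.57, 2.91]
force: [0.8, 0.4, -2.5]
finger_gap: 0.0156
```

```bash
python3 look.py y4 wrist wrist; python3 relb.py y4_wrist.npz .0125 130
```

```text
18.1833 [ 0.5843 -0.0327  0.026 ] -97.01791840585342 [ 0.0203  0.0755 -1.5316] [ 0.0627  0.0674 -0.0354] 0.015380928885062062
18.2333 [ 0.5844 -0.0326  0.0261] -97.01757822711424 [-0.0163 -0.1113 -1.7121] [-0.023   0.0231  0.0275] 0.015460304757316141
bay (array([ 0.649 , -0.0419,  0.0199]), np.float64(9.865632400628171e-05), 40)
leaf (array([ 0.6448, -0.0404,  0.0193]), np.float64(0.0001278479348373322), 40)
bay-leaf in cover axes 0.004337993545186655 -0.0009986324107454168
```

View pics/y4_wrist.png

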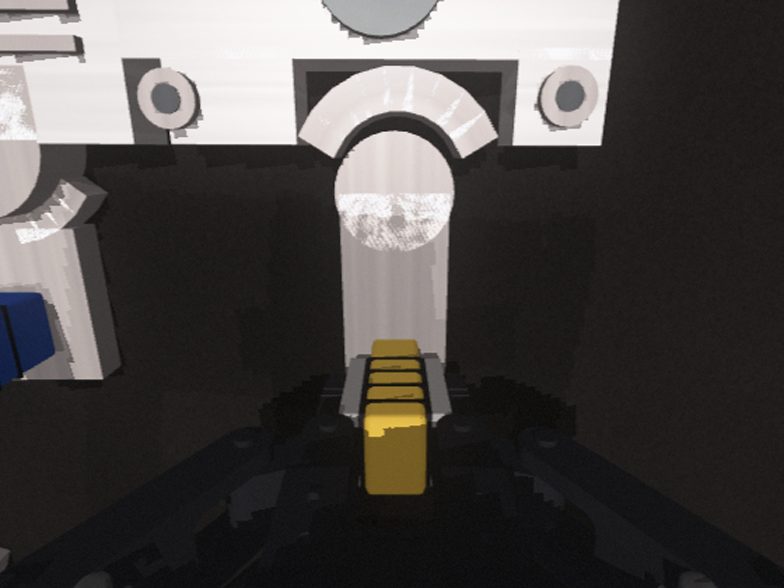

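>>> {"name": "move_arm", "arguments": {"targets": [[-1,0,0.0033,0,0],[-1,0,0.0033,0,0],[-1,0,0.0033,-0.006,0],[-1,0,0.0033,-0.0125,0],[-1,0,0.0033,-0.0125,0],[-1,0,0.0033,-0.0125,0],[-1,0,0.0033,-0.0125,0]]}}

```text
clock: 18.82
tcp_pos: [0.5882, -0.0342, 0.0262]
orientation: [-0.538, 1.571, 2.481]
force: [-0.5, 0.3, -2.0]
finger_gap: 0.0152
```

```bash
python3 look.py y5 wrist; python3 feel.py 3; python3 relb.py y5_wrist.npz .0125 131
```

```text
18.8667 [ 0.5882 -0.0342  0.0262] -97.02223677461926 [ 0.0951 -0.54   -1.1747] [0.0112 0.0388 0.0299] 0.01566941084429346
19.0167 Fx Fy Fz Mz | px py z yaw [  0.16  -0.55  -1.58   0.01 587.88  38.09  26.19 -97.02]
[[0.0, -0.1], [0.3, -1.3], [0.2, -0.3]]
bay (array([ 0.649 , -0.0418,  0.02  ]), np.float64(8.55559071312329e-05), 40)
leaf (array([ 0.646 , -0.0421,  0.02  ]), np.float64(0.0005832278023118971), 40)
bay-leaf in cover axes 0.002858776454233688 0.0006021793413523727
```

View pics/y5_wrist.png

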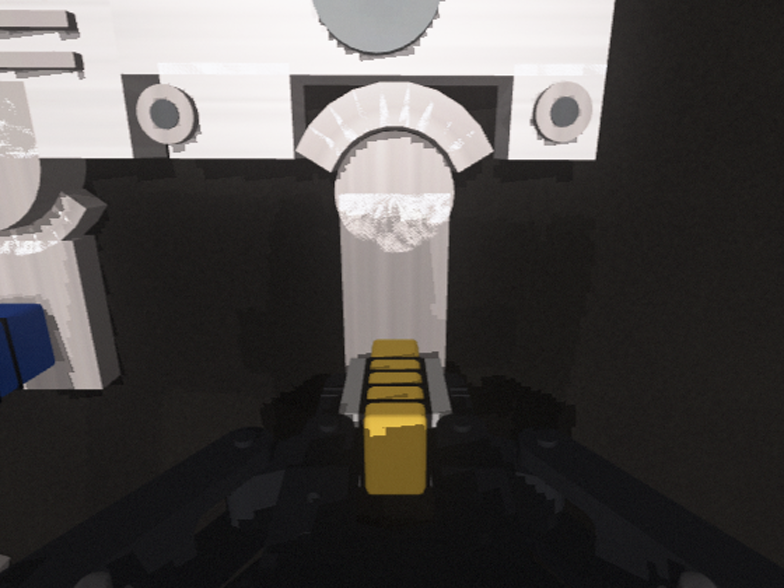

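>>> {"name": "move_arm", "arguments": {"targets": [[-1,0,0,-0.0015,0],[-1,0,0,-0.003,0],[-1,0,0,-0.003,0],[-1,0,0,-0.003,0]]}}

```text
clock: 19.35
tcp_pos: [0.589, -0.0343, 0.0262]
orientation: [-0.252, 1.571, 2.767]
force: [-0.2, 0.2, -1.7]
finger_gap: 0.0155
```

```bash
python3 feel.py 3
```

```text
19.5 Fx Fy Fz Mz | px py z yaw [ -0.03  -0.2   -0.93   0.   588.8   38.08  26.22 -97.02]
[[-0.0, 0.4], [-0.0, -0.4], [-0.1, -0.6]]
```

>>> {"name": "move_arm", "arguments": {"targets": [[-1,0.0015,0,-0.001,0],[-1,0.0015,0,-0.001,0],[-1,0.0015,0,-0.001,0]]}}

```text
clock: 19.75
tcp_pos: [0.5891, -0.0343, 0.0257]
orientation: [-0.0, 1.57, 3.019]
force: [-0.5, 0.0, 0.1]
finger_gap: 0.0154
```

```bash
python3 feel.py 3
```

```text
19.9 Fx Fy Fz Mz | px py z yaw [ -2.33  -0.33  -1.07  -0.02 588.85  38.08  25.68 -97.02]
[[-1.9, -0.2], [-2.1, -0.6], [-2.9, -0.3]]
```

>>> {"name": "move_arm", "arguments": {"targets": [[-1,0.001,0,-0.0012,0],[-1,0.001,0,-0.0012,0],[-1,0.001,0,-0.0012,0],[-1,0.001,0,-0.0012,0]]}}

```text
clock: 20.23
tcp_pos: [0.5891, -0.0343, 0.0256]
orientation: [0.007, 1.569, 3.026]
force: [-5.5, -0.6, 3.2]
finger_gap: 0.0156
```

```bash
python3 feel.py 4
```

```text
20.4333 Fx Fy Fz Mz | px py z yaw [ -4.39  -0.17   3.55  -0.01 588.82  38.09  25.6  -97.02]
[[-4.5, 0.7], [-4.2, -0.1], [-4.7, -1.0], [-4.2, -0.3]]
```

>>> {"name": "move_arm", "arguments": {"targets": [[-1,-0.0006,0,-0.0007,0],[-1,-0.0006,0,-0.0007,0],[-1,-0.0006,0,-0.0007,0],[-1,-0.0006,0,-0.0007,0],[-1,-0.0006,0,-0.0007,0]]}}

```text
clock: 20.85
tcp_pos: [0.5891, -0.0342, 0.0257]
orientation: [-0.016, 1.569, 3.003]
force: [-5.0, 0.8, 2.8]
finger_gap: 0.0153
```

```bash
python3 feel.py 3
```

```text
21.0 Fx Fy Fz Mz | px py z yaw [ -4.79  -0.06   3.04  -0.04 588.84  38.09  25.66 -97.02]
[[-5.0, -0.3], [-4.6, -0.0], [-4.8, 0.2]]
```

>>> {"name": "move_arm", "arguments": {"targets": [[-1,-0.001,0,-0.0005,0],[-1,-0.001,0,-0.0005,0],[-1,-0.001,0,-0.0005,0],[-1,-0.001,0,-0.0005,0]]}}

```text
clock: 21.33
tcp_pos: [0.5891, -0.0343, 0.0257]
orientation: [-0.005, 1.569, 3.014]
force: [-5.4, -0.4, 2.2]
finger_gap: 0.0156
```

```bash
python3 feel.py 3
```

```text
21.4833 Fx Fy Fz Mz | px py z yaw [ -5.99  -0.47   2.37   0.01 588.86  38.11  25.71 -97.01]
[[-6.9, -0.2], [-6.1, -0.8], [-4.9, -0.4]]
```

Good: about 5.5 N with little side force. Hold, then unload.

>>> {"name": "move_arm", "arguments": {"targets": [[-1,0,0,0.0002,0],[-1,0,0,0.0002,0],[-1,0,0,0.0002,0],[-1,0,0,0.0002,0],[-1,0,0,0.0002,0],[-1,0,0,0.0002,0],[-1,0,0,0.0002,0],[-1,0,0,0.0002,0],[-1,0,0,0.0002,0],[-1,0,0,0.0002,0],[-1,0,0,0.0002,0],[-1,0,0,0.0002,0],[-1,0,0,0.0002,0]]}}

```text
clock: 22.57
tcp_pos: [0.5891, -0.0343, 0.0257]
orientation: [-0.016, 1.569, 3.004]
force: [-5.9, 0.6, 2.3]
finger_gap: 0.0155
```

```bash
python3 feel.py 3
```

```text
22.7167 Fx Fy Fz Mz | px py z yaw [ -4.98  -0.43   2.45   0.01 588.87  38.1   25.73 -97.02]
[[-4.5, -0.6], [-5.1, -0.6], [-5.3, -0.2]]
```

>>> {"name": "move_arm", "arguments": {"targets": [[-1,0,0,0.0025,0],[-1,0,0,0.0025,0],[-1,0,0,0.0025,0],[-1,0,0,0.0025,0]]}}

```text
clock: 23.05
tcp_pos: [0.5891, -0.0343, 0.0257]
orientation: [-0.089, 1.57, 2.93]
force: [-3.1, 0.4, -0.7]
finger_gap: 0.0154
```

```bash
python3 feel.py 3
```

```text
23.2 Fx Fy Fz Mz | px py z yaw [ -3.05   0.22  -1.09   0.01 588.87  38.09  25.73 -97.02]
[[-3.0, 0.1], [-2.9, 0.1], [-3.2, 0.4]]
```

>>> {"name": "move_arm", "arguments": {"targets": [[-1,0.0005,0,0.001,0],[-1,0.0005,0,0.001,0],[-1,0.0005,0,0.001,0]]}}

```text
clock: 23.45
tcp_pos: [0.5891, -0.0343, 0.0257]
orientation: [-2.962, 1.571, 0.057]
force: [-2.6, 0.1, -1.4]
finger_gap: 0.0153
```

```bash
python3 feel.py 3
```

```text
23.6 Fx Fy Fz Mz | px py z yaw [ -1.44   0.5   -2.22   0.01 588.89  38.07  25.75 -97.02]
[[-0.9, -1.1], [-2.5, 1.0], [-1.0, 1.6]]
```

>>> {"name": "move_arm", "arguments": {"targets": [[1,0,0,0,0],[1,0,0,0,0],[1,0,0,0,0],[1,0,0,0,0],[1,-0.1,0,0,0],[1,-0.2,0,0,0],[1,-0.33,0,0,0],[1,-0.45,-0.1,0,0],[1,-0.55,-0.2,0,0],[1,-0.55,-0.2,0,0],[1,-0.55,-0.2,0,0],[1,-0.55,-0.2,0,0]]}}

```text
clock: 24.6
tcp_pos: [0.5962, 0.0252, 0.1907]
orientation: [1.986, 1.57, -1.277]
force: [0.2, -0.5, -0.2]
finger_gap: 0.0855
```

```bash
python3 look.py z1 - wrist top scene
```

```text
24.6 [0.5962 0.0252 0.1907] -96.96753592289622 [ 0.1972 -0.5252 -0.1681] [-0.0692 -0.0587 -0.0005] 0.08547697426951106
24.65 [0.5953 0.0248 0.1892] -97.02352775130234 [-0.4259  0.3217 -1.0191] [-0.0627 -0.0446  0.0324] 0.08528063720580069
24.7 [0.5948 0.0246 0.1885] -97.0592870751573 [-1.0438 -0.2567 -0.5291] [-0.0424  0.0022  0.0017] 0.08557506037736774
24.75 [0.5948 0.0245 0.1883] -97.08334779608931 [-0.2537  0.0125 -0.7325] [-0.01   -0.0118 -0.0151] 0.08513885127164847
```

View pics/z1_wrist.png

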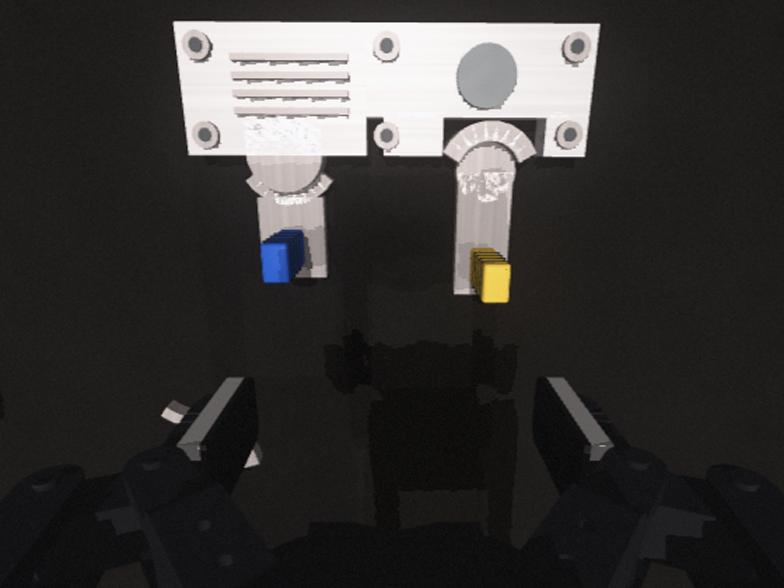

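View pics/z1_top.png

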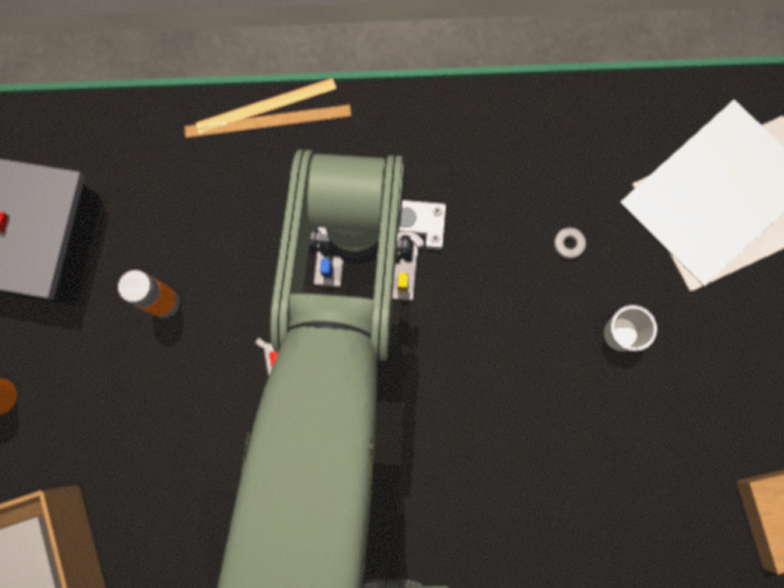

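```bash
python3 - <<'E'
from h import *
p=dict(np.load("z1_wrist.npz")); c=cv2.resize(p["pixels"][80:220,170:400],None,fx=3.4,fy=3.4,interpolation=cv2.INTER_CUBIC); cv2.imwrite("pics/z1c.png",np.clip(c[:,:,::-1]*1.3,0,255).astype(np.uint8))
s=560/784
for n,l1,l0,r1,r0 in(("blue",(257,205),(258,276),(326,196),(327,277)),("yellow",(456,180),(454,294),(512,180),(509,294))):
    L1,L0,R1,R0=[at_z(p,np.array(q)*s,.012)[:2] for q in(l1,l0,r1,r0)]
    for a,b in((L0,L1),(R0,R1)): print(n,np.degrees(np.arctan2(*(b-a)[::-1])))
th=np.radians(-7.03);o=np.array([.6673,.0205])
E
```

```text
blue -10.98018989317173
blue -8.644174994251603
yellow -5.800439966061717
yellow -4.337740586354264
```

View pics/z1c.png

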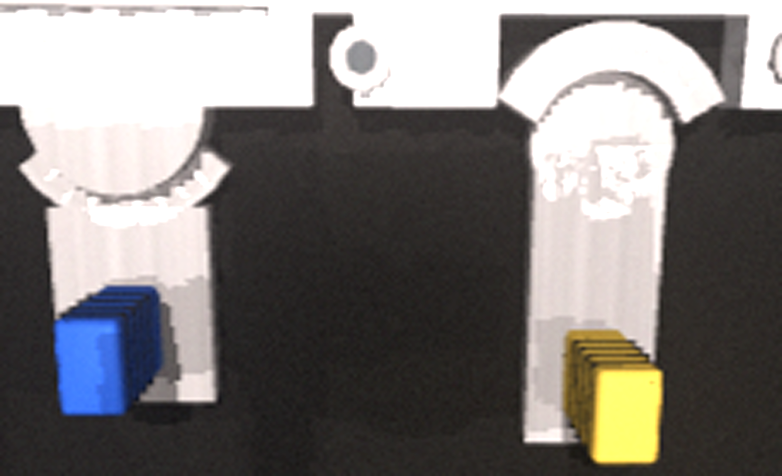

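>>> {"name": "move_arm", "arguments": {"targets": [[1,0,0.1,0,0],[1,0,0.2,0,0],[1,0,0.2,0,0],[1,0,0.2,0,0],[1,0,0.2,0,0],[1,0,0.2,0,0],[1,0,0.2,0,0]]}}

```text
clock: 25.33
tcp_pos: [0.5888, -0.0336, 0.1903]
orientation: [-0.38, 1.57, 2.64]
force: [0.1, -0.1, 0.9]
finger_gap: 0.0851
```

```bash
python3 look.py z2 wrist wrist; python3 - <<'E'
from h import *
p=dict(np.load("z2_wrist.npz")); c=cv2.resize(p["pixels"][80:220,170:400],None,fx=3.4,fy=3.4,interpolation=cv2.INTER_CUBIC); cv2.imwrite("pics/z2c.png",np.clip(c[:,:,::-1]*1.3,0,255).astype(np.uint8))
E
```

```text
25.3833 [ 0.5889 -0.0335  0.1905] -96.95898147806336 [-0.245   1.0796  0.55  ] [ 0.0186 -0.0751 -0.0696] 0.08514466035160466
25.4333 [ 0.589  -0.0335  0.1906] -96.95795029739767 [-0.1224  1.0852 -0.1101] [-0.0561  0.0026 -0.024 ] 0.08491339943244369
```

View pics/z2c.png

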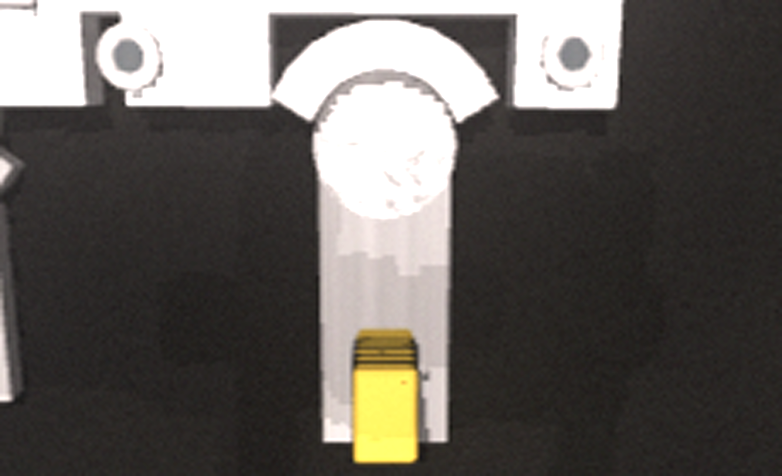

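```bash
python3 -c "
from bench import manip
print(manip.close_job(), manip.observe()['clock'])"
```

```text
the job is handed in; nothing more can be done
the job is handed in; nothing more can be done
```

The blue leaf is fitted on the nose and the yellow leaf in the bay, in that order. I handed the job in a little after 25 s on the robot's clock, with the gripper open and clear of everything.

- **Which leaf fits:** I tried the blue leaf on the nose by feel. With it lightly seated, a commanded sideways shift of ±1.2 mm moved it only about ±0.4 mm, and it pushed back with 2.5 to 4.6 N. That is a fit, not the 5 mm rocking of the misfit. The pictures agree: its arc radius measured about 24.5 mm.
- **Blue on the nose:** I pressed it with about 5.3 N for well over a second, with side force of 1 N or less. I then unloaded and released it.
- **Yellow in the bay:** I pressed it with about 5 to 6 N for well over a second, with side force of about 0.5 N. I then unloaded and released it.
- **Red leaf (misfit):** I never touched it, so it was not tested by feel. Its fitted radius in the picture was uncertain, 27.7 mm where 32 mm was expected. It lies flat roughly 13 cm or more from the nose.
- **Bystanders:** The can, bearing and cup were not touched.

**Last checks:** The last close-ups, with each leaf near the middle of the picture, show both seated and square, with no visible gap. One rough angle measurement from an off-centre picture disagreed by 2 to 3° on average, in opposite directions for the two leaves. I put that down to lens distortion and pixel error, because both leaves were released at -97.0° to -97.1° tool heading, square to the cover. I rechecked only the yellow leaf with a new centred picture.

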